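Open the wax reservoir

ROBOT

A 6-joint arm with a two-finger parallel gripper is mounted at the origin on the work surface. World frame = base frame: x ahead of the robot, y to its left, z up, the work surface at z = 0. Lengths are in m, angles in degrees, forces in N, time in s.
With the tool pointing down it reaches from about 0.275 to 0.75 m from the base axis. Payload 10.2 kg.
Tool frame: the origin (TCP) lies on the mounting face of the last link; the fingertips stand 166 mm ahead of it and the grasp point (between the pads) lies 147 mm ahead of it; z points along the fingers, y is the line along which they close (so a half turn about z gives the same grasp; the last joint's range is limited). The gripper opens to 88 mm and grips with 3 to 60 N. Pads are 18 mm wide; open, the fingers measure 123 mm over their backs; the gripper's body (75 mm by 187 mm) begins 45 mm behind the grasp point.
Start: joints at [-76.685, 17.928, 85.812, -0, 76.261, -12.8], TCP at [0.231, -0.471, 0.405] pointing down, gripper open.
Joint ranges: [-168.41, 168.41], [-55.51, 124.54], [10.69, 146.95], [-70.63, 250.63], [1, 178], [-165.06, 165.06]. Speed limits (degrees/s): [136.94, 136.94, 172.46, 180, 180, 180].

INTERFACE

Orientations are given as a 3x3 rotation matrix whose columns are the frame's x, y, z axes.
In Python, from station import env gives the robot as it stands. Calls block until the motion is done:
- env.goto(position, orientation): joint-space move of the TCP to a pose.
- env.line_to(position, ori=None, rate=0.15, f_stop=None): straight line of the TCP; ori=None keeps the orientation; rate is the mean speed in m/s. With f_stop (N) it stops when the force on the tool has changed by that much, and returns True; else False.
- env.movej(angles): joint-space move.
- env.command_gripper(opening, newtons=None): finger opening in m; newtons is the grip in N (None keeps the last); returns when the fingers have stopped.
- env.sleep(seconds).
- env.inverse_kinematics(position, orientation): joint angles nearest the present ones, or None.
- env.state(): the state.
- env.snapshot(name): name is "side" or "top" or "wrist"; returns a dict with "img" (400x640x3 uint8, red, green, blue), "intrinsics" (3x3 intrinsics, pixels), "R" (3x3) and "t" (3): a world point X has camera coordinates R X + t; the wrist camera has in their place "tool_from_camera" (4x4, takes a point from camera to tool coordinates, whose origin is the TCP and whose axes are the flange's). Camera axes: x right, y down, z forward; pixel columns grow to the right and rows downward; lengths in m; the calibration is good to about 2 mm. The wrist camera is an equidistant fisheye: a pixel r from the principal point sees the ray r / f radians off the axis. A picture is of the moment at which its call begins: read the wrist's pose just before it. There is no depth.
A pose or a line that the arm cannot do raises env.PlanningError and nothing moves.
- env.close_job(): hands the job in; it is judged then, once.
The state is a dict: "clock": time; "joints": joint angles; "qd": joint speeds; "effort": joint torques, N m; "tool_pos": TCP position; "tool_rot": TCP orientation; "contact_force": force on the tool from outside, world axes, zero at the start; "wrist_torque": the same for the moment, N m; "width": finger opening in m; "gripper_force": force on a finger pad.
Only numpy, scipy, OpenCV 4.12 (cv2) and the standard library are available. Lean on these libraries where they do the work, as an engineer would, in place of code of your own. Each camera call takes 0.05 s, during which the arm holds its last target. There are 200 camera calls.

TASK

Open the wax reservoir for refilling: gently push its sprung cap (the one with the straight grip bar) down until you feel it bottom, twist it anticlockwise while held down until it comes free, and lift it out. Then set the cap down, without dropping it, upright and flat on the floor of the shallow metal tray, clear of the small pot that is there, and let go; never force the cap (25 N at most), and leave the other things where they are.

Things in the scene. Friction and masses are not known exactly. Their poses are not given: they have to be found in the camera images.
- reservoir: Steel wax reservoir fixed to the bench by a grey 110 mm square foot. Round body 90 mm across, neck 72 mm across, mouth 64 mm. Origin: centre of the underside, on the bench; z up. Its cap is locked while the cap's x axis lies along the reservoir's x axis (within about 0.1 rad of play).
- reservoir_rim (a point): Centre of the reservoir's mouth, at the rim, 100 mm above the bench. Two lips just inside (inner radius 23 mm, 90 to 96 mm above the bench) hold the cap's lugs down. More than 25 N between cap and reservoir in any direction damages the catch. Barred by the catch teeth, a cap not pushed far enough does not turn; it never turns clockwise from locked.
- reservoir_gap (a point): Middle of one of the two gaps in the lips (the other is half a turn on), radius 28 mm, 93 mm above the bench. The cap comes out when its lugs (its x axis) point at the gaps: turned 0.75 to 1.0 rad anticlockwise (from above) from the reservoir's x axis, best 0.9; a fixed stop ends the turn at about 1.05 rad.
- reservoir_spring (a point): Top of the sprung plate's rest place under the cap's plug, on the axis, 85 mm above the bench. It pushes up with 5 N, plus 0.45 N per mm pushed. The catch clears at a push of 2 to 13 mm, different each time and not visible; a firm bottom stop lies 1.7 mm lower, felt as a sharp rise above the 6.7 to 11.6 N of the spring. Go slowly (5 mm/s): a press of 15 N always reaches the stop.
- cap: The sprung cap, loose, 0.10 to 0.20 kg. Origin: centre of the underside of its plug, 85 mm above the bench when locked; z up. Plug 40 mm across, 32 mm high, with lugs along +x and -x at its foot (8 mm wide, 5 mm high, 59 mm tip to tip); then a grey disc 76 mm across, from 32 to 40 mm. Turned free it rises about 4 mm and lifts out. It stands on its flat foot.
- cap_bar (a point): Middle of the cap's straight grey grip bar, 52 mm above the cap's origin. The bar runs along the cap's x axis: 56 mm long, 14 mm wide (in y), from 40 to 64 mm above the cap's origin.
- tray: Shallow bare metal tray, loose, 0.9 kg, 130 mm (x) by 210 mm (y), walls 3 mm thick and 14 mm high, floor 3 mm thick. Origin: centre of the underside; z up. The small pot stands in its -y half; the +y half is empty.
- pot: Small clear round pot with a white lid, 36 mm across, 45 mm high, standing in the tray. Origin: centre of its underside. Bystander.
- sump: Second steel vessel, same body and foot as the reservoir, 126 mm high, with a plain grey lid and a small round knob. Fixed; not part of the job. Origin: centre of its underside on the bench.
- mug: Red mug, 72 mm across, 80 mm high. Origin: centre of its underside. Bystander.
- slides: Cardboard box of slides, 80 x 55 x 35 mm. Origin: centre of its underside. Bystander.
- blades: Grey blade dispenser, 60 x 30 x 22 mm. Origin: centre of its underside. Bystander.
- brush: Small brush with a wooden handle lying on the bench. Bystander.
- dish: Flat glass dish, 90 mm across, 14 mm high. Origin: centre of its underside. Bystander.
Things that resemble listed ones, but are neither listed nor needed, are in the scene too. There is more than one size of the cap; the one meant has the size given above. Several things have the shape of the tray; the one meant has the colours described above.

How it is judged:
By the outcome, as a careful person would: the job done as asked, in the order asked, and still so for the second after the job is handed in, with the robot touching nothing.
It also fails if it takes over 72 s, if anything falls off the work surface, if the arm or the gripper's body presses on something with over 40 N, if the wrist force passes 120 N, or if a joint passes its speed limit or range.

## Working session

There is one attempt and no reset: what is moved stays moved. The work goes in short steps, each a Python script; the robot and the scene stay as the last script left them, time stands still between calls to the robot, and variables do not carry over. Pictures are saved under pics/ and viewed, at most 10 in all, crops included, and the job is handed in when it is done.

```bash
mkdir -p pics; cat > h.py <<'E'
import numpy as np, cv2, pickle
from station import env
def save(n,im): cv2.imwrite('pics/'+n+'.png',im[:,:,::-1])
def ray(s,u,v):
    K=s['intrinsics'];R=np.array(s['R']);t=np.array(s['t'])
    d=R.T@np.linalg.inv(K)@np.array([u,v,1.]);return -R.T@t,d
def onz(s,u,v,z):
    o,d=ray(s,u,v);return o+d*(z-o[2])/d[2]
def proj(s,X):
    p=np.array(s['intrinsics'])@(np.array(s['R'])@np.array(X)+np.array(s['t']));return p[:2]/p[2]
E
python3 - <<'E'
from h import *
S={n:env.snapshot(n) for n in('top','side')}
pickle.dump(S,open('s.pkl','wb'))
for n in S: save(n+'0',S[n]['img']); print(n,S[n]['intrinsics'],S[n]['R'],S[n]['t'])
E
```

```text
top [[380.92561332   0.         314.52066714]
 [  0.         380.92561332 195.68889236]
 [  0.           0.           1.        ]] [[ 0.0184784  -0.99948282 -0.02631814]
 [-0.99455917 -0.01567554 -0.10298704]
 [ 0.10252122  0.02807798 -0.99433446]] [-0.00682291  0.53177146  0.97097155]
side [[508.13853404   0.         327.32821018]
 [  0.         508.13853404 200.68766576]
 [  0.           0.           1.        ]] [[-0.95876115 -0.28416809 -0.00505479]
 [-0.16162079  0.55975318 -0.81274541]
 [ 0.23378575 -0.77841176 -0.58259707]] [0.5024648  0.18065208 1.27334714]
```

View pics/top0.png

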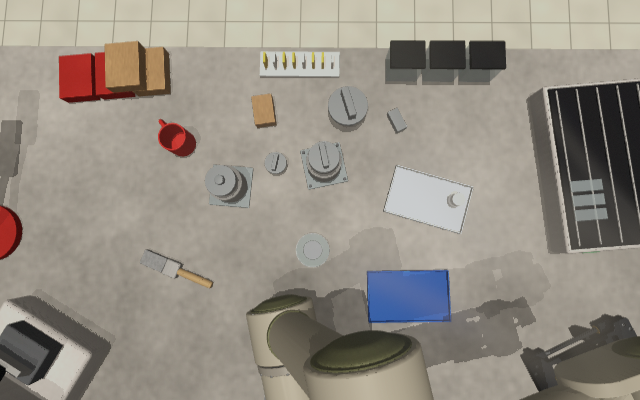

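View pics/side0.png

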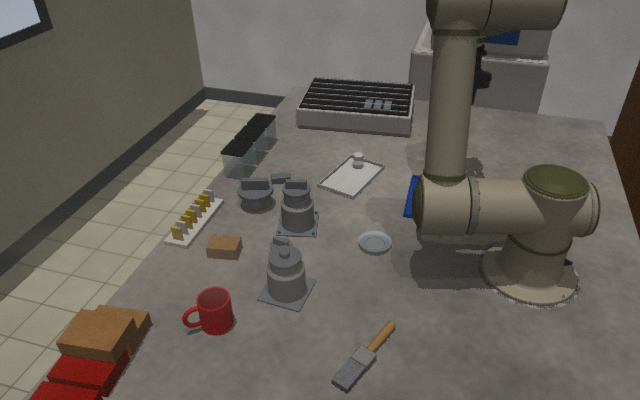

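The top view shows three bar caps: a large loose one at (348,107), a small loose one at (275,162), and one on a square-footed vessel at (324,157). Only the last sits on the reservoir. The vessel at (224,183) has a round knob, so it is the sump. There are two trays: a pale metal one with the pot at (428,200) and a blue one at (408,296). The metal one fits. I'll confirm in a crop and get rough positions.

```bash
python3 - <<'E'
from h import *
S=pickle.load(open('s.pkl','rb'))
im=S['top']['img'][80:250,195:485]
save('crop1',cv2.resize(im,None,fx=2.7,fy=2.7,interpolation=cv2.INTER_CUBIC))
print(onz(S['top'],324,155,.149),onz(S['top'],428,199,0.003))
print(env.snapshot('wrist')['tool_from_camera'],env.snapshot('wrist')['intrinsics'])
E
```

```text
[ 0.61466314 -0.02142636  0.149     ] [ 0.53022585 -0.29931702  0.003     ]
[[ 1.06833001e-04 -9.48746005e-01 -3.16039565e-01  8.25485221e-02]
 [ 9.99999994e-01  1.01575403e-04  3.31089630e-05  3.84756781e-04]
 [ 6.89849814e-07 -3.16039566e-01  9.48746011e-01  2.12149750e-02]
 [ 0.00000000e+00  0.00000000e+00  0.00000000e+00  1.00000000e+00]] [[309.70691629   0.         318.33725813]
 [  0.         309.70691629 202.31510384]
 [  0.           0.           1.        ]]
```

View pics/crop1.png

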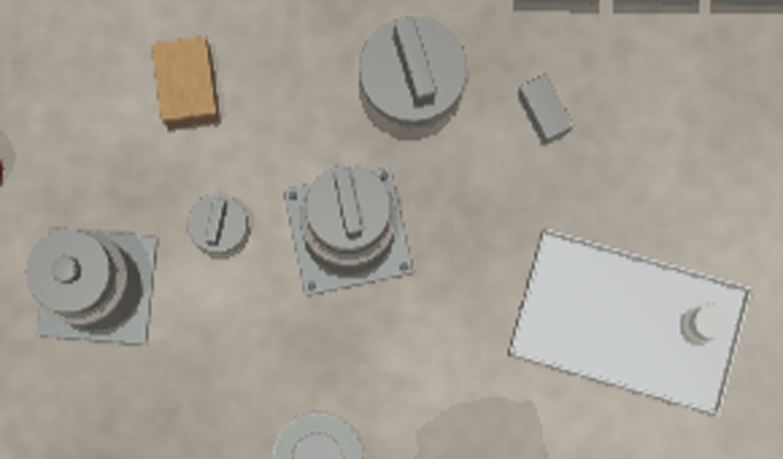

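Confirmed: the cap meant sits on the square-footed, bolted reservoir at crop (347,205), with its bar nearly along world x. The tray is the bare metal one at crop (630,320), with the pot at its right (-y) end. Next I'll move the wrist camera over the reservoir for two views.

```bash
cat >> h.py <<'E'
def Rt(yaw):
    c,s=np.cos(yaw),np.sin(yaw)
    return np.array([[c,s,0],[s,-c,0],[0,0,-1.]])
def wsnap():
    st=env.state(); s=env.snapshot('wrist'); T=np.eye(4);T[:3,:3]=st['tool_rot'];T[:3,3]=st['tool_pos']
    return dict(img=s['img'],K=np.array(s['intrinsics']),T=T@np.array(s['tool_from_camera']))
def wray(s,u,v):
    K=s['K'];p=np.array([u-K[0,2],v-K[1,2]]);r=np.hypot(*p);th=r/K[0,0]
    d=np.array([*(np.sin(th)*p/max(r,1e-9)),np.cos(th)]);return s['T'][:3,3],s['T'][:3,:3]@d
def wz(s,u,v,z):
    o,d=wray(s,u,v);return o+d*(z-o[2])/d[2]
def tri(a,b):
    A=np.zeros((3,3));y=np.zeros(3)
    for o,d in(a,b):
        d=d/np.linalg.norm(d);P=np.eye(3)-np.outer(d,d);A+=P;y+=P@o
    return np.linalg.solve(A,y)
E
python3 - <<'E'
from h import *
q0=env.state()['joints']
yaw=np.radians(8)
for k in(0,np.pi):
  for a in(0,51.6,60):
    print(k,a,[np.round(env.inverse_kinematics([.615,-.021,z],Rt(yaw+k+np.radians(a))),1) if env.inverse_kinematics([.615,-.021,z],Rt(yaw+k+np.radians(a))) is not None else None for z in(.42,.27)])
W=[]
for dx in(-.03,.03):
  try: env.goto([.60+dx,-.04,.42],Rt(yaw+np.pi))
  except env.PlanningError as e: print(e); continue
  W.append(wsnap())
pickle.dump(W,open('w.pkl','wb'))
save('w01',np.vstack([w['img'][60:340,:] for w in W]))
print(env.state()['clock'],env.state()['joints'])
E
```

```text
0 0 [array([-12.8,  29.1,  67.3,  -0. ,  83.6,  69.2]), array([-12.8,  36.4,  78.6,  -0. ,  65.1,  69.2])]
0 51.6 [array([-12.8,  29.1,  67.3,  -0. ,  83.6,  17.6]), array([-12.8,  36.4,  78.6,  -0. ,  65.1,  17.6])]
0 60 [array([-12.8,  29.1,  67.3,  -0. ,  83.6,   9.2]), array([-12.8,  36.4,  78.6,  -0. ,  65.1,   9.2])]
3.141592653589793 0 [array([ -12.8,   29.1,   67.3,   -0. ,   83.6, -110.8]), array([ -12.8,   36.4,   78.6,   -0. ,   65.1, -110.8])]
3.141592653589793 51.6 [array([ -12.8,   29.1,   67.3,   -0. ,   83.6, -162.4]), array([ -12.8,   36.4,   78.6,   -0. ,   65.1, -162.4])]
3.141592653589793 60 [None, None]
2.6333 [-1.42929180e+01  3.13081151e+01  6.38871540e+01 -5.72252837e-03
  8.48584410e+01 -1.12245622e+02]
```

View pics/w01.png

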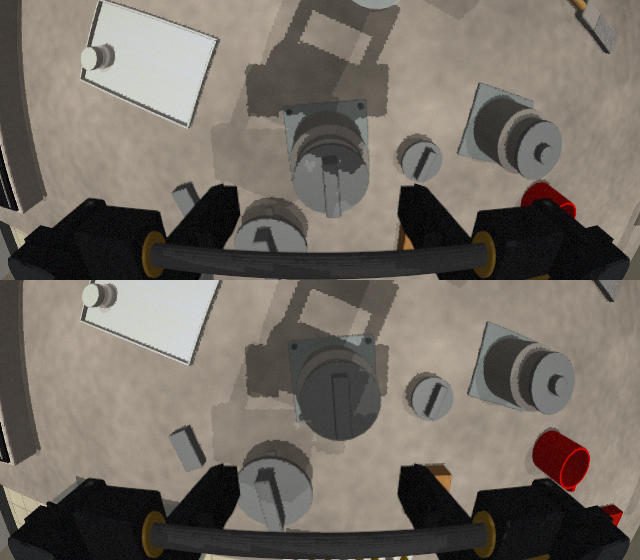

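Both wrist views show the cap: composite (330,180) in the first, (340,400) in the second. The tray with its pot is at upper left (150,65). The arm's shadow falls on the cap, so I'll enlarge with the contrast raised to pick points.

```bash
python3 - <<'E'
from h import *
W=pickle.load(open('w.pkl','rb'))
o=[]
for w,(x,y) in zip(W,((270,150),(280,100))):
    g=cv2.cvtColor(w['img'],cv2.COLOR_RGB2GRAY)[y:y+140,x:x+130]
    g=cv2.createCLAHE(4,(3,3)).apply(g)
    g=cv2.resize(g,None,fx=3,fy=3,interpolation=cv2.INTER_CUBIC)
    for k in range(0,130,10): cv2.line(g,(k*3,0),(k*3,6 if k%50 else 14),255,1)
    for k in range(0,140,10): cv2.line(g,(0,k*3),(6 if k%50 else 14,k*3),255,1)
    o.append(g)
cv2.imwrite('pics/c2.png',np.hstack(o))
E
```

```text
(no output)
```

View pics/c2.png

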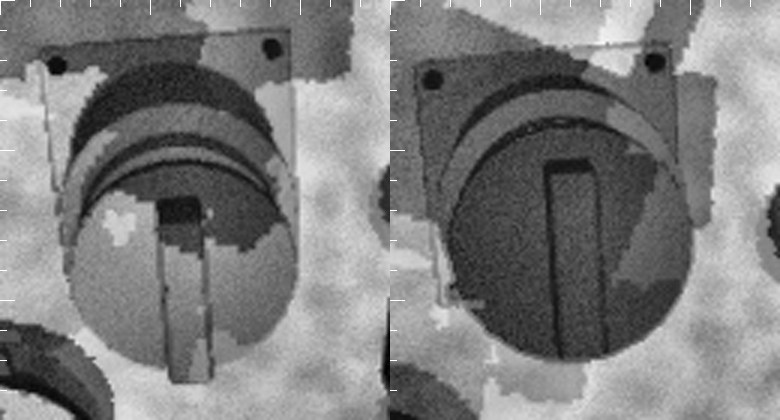

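Left (view 1): the bar's top face runs from crop (181,221) to (191,382). Right (view 2): from (183,174) to (194,357), crop-local. I'll triangulate the bar and the foot bolts, and measure the tray in the top and wrist views.

```bash
python3 - <<'E'
from h import *
W=pickle.load(open('w.pkl','rb'));S=pickle.load(open('s.pkl','rb'))
a=lambda x,y:wray(W[0],270+(x-1)/3,150+(y-1)/3)
b=lambda x,y:wray(W[1],280+(x-1)/3,100+(y-1)/3)
n=tri(a(181,221),b(183,174));f=tri(a(191.5,382),b(194,357))
print('bar',n,f,'len',np.linalg.norm(f-n),'mid',(n+f)/2,'yaw',np.degrees(np.arctan2(*(f-n)[1::-1])))
ba=tri(a(57,66),b(43,79));bb=tri(a(271,48),b(264,62))
print('bolts',ba,bb,'yaw',np.degrees(np.arctan2(*(bb-ba)[1::-1])))
# disc outline leftmost/rightmost/bottom
for nm,r in(('1',[a(69,265),a(298,265)]),('2',[b(58,240),b(303,240)])):
    P=[o+d*(.125-o[2])/d[2] for o,d in r];print('disc',nm,(P[0]+P[1])/2,np.linalg.norm(P[0]-P[1]))
# top-view cap check
T=S['top'];print('top bar',onz(T,195+345/2.7,80+168/2.7,.149),onz(T,195+351/2.7,80+236/2.7,.149))
# tray
def quad(im,x0,x1,y0,y1):
    m=np.zeros(im.shape[:2],np.uint8);c=im[y0:y1,x0:x1].astype(int)
    m[y0:y1,x0:x1]=((c.min(2)>170)*255)
    m=cv2.morphologyEx(m,cv2.MORPH_CLOSE,np.ones((5,5)))
    cs=max(cv2.findContours(m,0,2)[0],key=cv2.contourArea)
    return cv2.approxPolyDP(cv2.convexHull(cs),8,True)[:,0],cv2.contourArea(cs)
for s,box,z in((S['top'],(375,485,155,245),.003),):
    q,A=quad(s['img'],*box);print('top tray px',q.tolist(),A)
    P=np.array([onz(s,*p,z) for p in q]);print(P.round(4).tolist(),P.mean(0))
q,A=quad(W[0]['img'],60,230,55,200);print('w px',q.tolist(),A)
P=np.array([wz(W[0],*p,.003) for p in q]);print(P.round(4).tolist(),P.mean(0))
q,A=quad(S['side']['img'],300,400,145,205);print('side',q.tolist(),A)
P=np.array([onz(S['side'],*p,.003) for p in q]);print(P.round(4).tolist())
E
```

```text
bar [ 0.59166669 -0.02735875  0.14177062] [ 0.64240432 -0.01647355  0.14948851] len 0.05246293937983039 mid [ 0.6170355  -0.02191615  0.14562956] yaw 12.108624823975822
bolts [ 0.58185216 -0.07844889  0.00570791] [0.56119609 0.01263133 0.00467815] yaw 102.77795592017567
disc 1 [ 0.61370058 -0.02245895  0.125     ] 0.07478317217629908
disc 2 [ 0.61444848 -0.02291201  0.125     ] 0.0749408824439291
top bar [ 0.6449182  -0.01809452  0.149     ] [ 0.58548662 -0.02420639  0.149     ]
top tray px [[398, 165], [473, 186], [461, 233], [384, 210]] 3778.0
[[0.6209, -0.2203, 0.003], [0.5669, -0.4187, 0.003], [0.4417, -0.3844, 0.003], [0.4989, -0.1827, 0.003]] [ 0.53211624 -0.30151946  0.003     ]
w px [[98, 59], [216, 99], [187, 188], [80, 139]] 10627.5
[[0.4409, -0.3914, 0.003], [0.4973, -0.1854, 0.003], [0.6235, -0.2208, 0.003], [0.5663, -0.4242, 0.003]] [ 0.53201018 -0.30545365  0.003     ]Traceback (most recent call last):
  File "<stdin>", line 26, in <module>
  File "<stdin>", line 19, in quad
ValueError: max() iterable argument is empty
```

Axis at about (0.616,-0.022) with yaw about 12.5°; bar, disc and bolts agree, and the bar top is at about 0.146–0.149. Tray centre is about (0.532,-0.303) with yaw about -15°. Next I'll touch the disc top to fix the height, then grip softly and check side forces.

```bash
python3 - <<'E'
from h import *
S=pickle.load(open('s.pkl','rb'));W=pickle.load(open('w.pkl','rb'))
for p,q in(((398,165),(187,188)),((473,186),(80,139)),((461,233),(98,59)),((384,210),(216,99))):
    print('tray corner',tri(ray(S['top'],*p),wray(W[0],*q)).round(4))
x,y,yaw=.616,-.0222,np.radians(12.5)
env.goto([x,y,.36],Rt(yaw)); env.command_gripper(.04,10)
env.line_to([x,y,.166+.136]); env.sleep(.2)
f0=env.state()['contact_force']; 
hit=env.line_to([x,y,.166+.118],rate=.01,f_stop=2.5)
st=env.state();print(hit,'tip z',st['tool_pos'][2]-.166,st['contact_force']-f0)
z=st['tool_pos'][2]+.0015
env.line_to([x,y,z],rate=.02);env.sleep(.2)
f1=env.state()['contact_force'];env.command_gripper(0.,4);env.sleep(.2)
st=env.state();print('grip',st['width'],st['gripper_force'],np.round(st['contact_force']-f1,2),np.round(st['wrist_torque'],2),st['tool_pos'],st['clock'])
E
```

```text
tray corner [ 0.6205 -0.2185  0.0095]
tray corner [ 0.565  -0.4149  0.0129]
tray corner [ 0.4421 -0.3799  0.0162]
tray corner [ 0.4974 -0.1801  0.0192]
True tip z 0.12472238268926264 [-0.23388476  1.01241795  1.90948579]
grip 0.013812479328298571 3.998867105538011 [ 1.6  -1.71  0.54] [-0.11  0.01  0.02] [ 0.61601799 -0.02222365  0.29221812] 9.075
```

Contact at 0.1247 confirms the 125 mm disc top. Next: grip firmer in steps while nulling side force, then press slowly.

```bash
python3 - <<'E'
from h import *
st=env.state();p=np.array(st['tool_pos']);f=lambda:np.array(env.state()['contact_force'])
pull=None
def relieve(n):
    global p
    for _ in range(n):
        d=f()-base; d[2]=0
        if np.hypot(*d[:2])<1: break
        p=p+np.clip(d*.00015,-.0004,.0004); env.line_to(p,rate=.01);env.sleep(.1)
        print('  ',np.round(f()-base,2),p.round(4))
base=np.array([0,0,0.])
print('abs',f())
relieve(4)
for g in(12,40):
    env.command_gripper(0.,g);env.sleep(.15)
    print(g,np.round(f(),2),env.state()['gripper_force'],np.round(env.state()['wrist_torque'],2)); relieve(4)
print(env.state()['clock'],env.state()['tool_pos'])
E
```

```text
abs [ 1.04637863 -0.26856492  0.19811634]
   [-1.75 -0.53  0.5 ] [ 0.6162 -0.0223  0.2922]
   [ 0.17 -0.2   0.29] [ 0.6159 -0.0223  0.2922]
12 [ 1.63  0.03 -1.76] 11.998704434372485 [ 0.1  -0.26  0.05]
   [-0.7   0.4   0.22] [ 0.6162 -0.0223  0.2922]
40 [-0.83  0.77  1.01] 39.9987961538136 [0.07 0.17 0.05]
   [-0.33  0.05 -1.07] [ 0.616  -0.0222  0.2922]
11.2083 [ 0.6160419  -0.0223009   0.29223862]
```

```bash
python3 - <<'E'
from h import *
st=env.state();p=np.array(st['tool_pos']);z0=p[2]
hit=env.line_to(p-[0,0,.018],rate=.005,f_stop=15)
F=[]
for _ in range(5): env.sleep(.04);F.append(env.state()['contact_force'])
st=env.state();print(hit,'push mm',(z0-st['tool_pos'][2])*1e3,np.round(np.mean(F,0),1),np.round(st['wrist_torque'],2),st['width'],st['clock'],st['tool_pos'])
E
```

```text
True push mm 9.20076720198404 [-2.3  0.4  6.8] [ 0.01  0.42 -0.03] 0.013729059571082494 13.4833 [ 0.61604009 -0.0222648   0.28303785]
```

```bash
python3 - <<'E'
from h import *
p=np.array(env.state()['tool_pos'])
def meas(n=4):
    F=[];M=[]
    for _ in range(n):
        env.sleep(.03);s=env.state();F.append(s['contact_force']);M.append(s['wrist_torque'])
    return np.mean(F,0),np.mean(M,0)
hit=env.line_to(p-[0,0,.002],rate=.004,f_stop=6)
p[2]=env.state()['tool_pos'][2];F,M=meas();print('seat',hit,p,F.round(1))
yaw0=np.radians(12.5)
for a in range(6,55,6):
    a=min(a,52)
    t=env.state()['clock']
    env.line_to(p,Rt(yaw0+np.radians(a)),rate=.05)
    F,M=meas();print(a,np.round(env.state()['clock']-t,2),F.round(1),M.round(2))
    if np.hypot(*F[:2])>10 or F[2]>20 or abs(M[2])>.5: print('stop');break
    d=F.copy();d[2]=0
    if np.hypot(*d[:2])>3: p=p+np.clip(d*.0001,-.0005,.0005)
    if F[2]<5.5: p[2]-=.0003
    if F[2]>15: p[2]+=.0003
print(env.state()['clock'],p)
E
```

```text
seat True [ 0.61604009 -0.0222648   0.28291124] [-2.5  0.1  7. ]
6 0.39 [-0.8 -0.5  7.1] [0.03 0.26 0.08]
12 0.39 [-0.8 -0.3  6.8] [0.04 0.12 0.07]
18 0.39 [-0.8 -0.2  7.1] [0.04 0.08 0.03]
24 0.39 [0.  0.3 6.4] [0.02 0.07 0.05]
30 0.39 [0.  0.1 7.3] [0.02 0.05 0.04]
36 0.39 [ 0.2 -0.   7. ] [0.03 0.06 0.05]
42 0.39 [-0.1  0.6  7.3] [0.02 0.   0.03]
48 0.39 [0.1 0.4 7. ] [0.01 0.03 0.05]
52 0.38 [-0.1  0.1  6.8] [0.   0.04 0.02]
17.45 [ 0.61604009 -0.0222648   0.28291124]
```

Turned freely with negligible torque. I'll lift slowly with force guarding, then look.

```bash
python3 - <<'E'
from h import *
p=np.array(env.state()['tool_pos'])
h=env.line_to(p+[0,0,.026],rate=.012,f_stop=14)
env.sleep(.1);st=env.state();print(h,st['tool_pos'],st['contact_force'].round(1),st['width'])
if not h:
    env.line_to(p+[0,0,.10],rate=.06);env.sleep(.3)
    st=env.state();print(st['contact_force'].round(2),st['width'],st['wrist_torque'].round(2))
    s=env.snapshot('side');w=wsnap();pickle.dump((s,w),open('l.pkl','wb'))
    a=cv2.resize(s['img'][100:280,200:420],None,fx=2,fy=2)
    b=w['img'][:360,160:500]
    save('lift',np.hstack([a,b]))
print(st['clock'])
E
```

```text
False [ 0.61626091 -0.02212301  0.30945561] [-0.9  0.8 -0.9] 0.013929368434663424
[-0.22 -0.09 -1.21] 0.013604657733665051 [ 0.03 -0.06 -0.01]
21.6
```

View pics/lift.png

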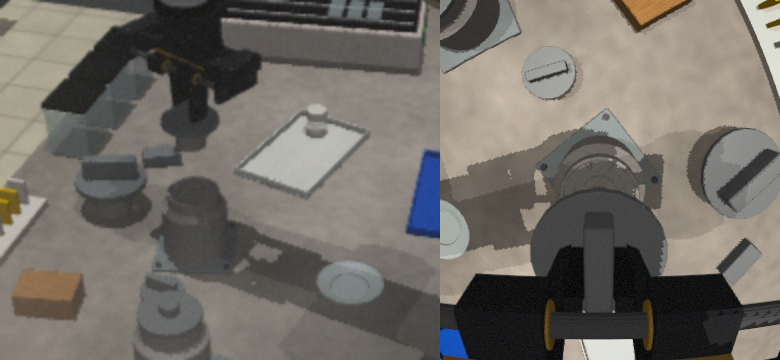

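The side view shows the cap clear of the mouth, hanging level at (190,120). The wrist view shows the bar square in the fingers at (598,240) and the mouth empty. Now to the tray's empty +y half.

```bash
python3 - <<'E'
from h import *
p=np.array(env.state()['tool_pos']);x,y=.5435,-.2555
env.line_to([x,y,p[2]],rate=.12)
env.line_to([x,y,.228],rate=.08);env.sleep(.2)
h=env.line_to([x,y,.203],rate=.008,f_stop=3);env.sleep(.15)
st=env.state();print(h,st['tool_pos'],st['contact_force'].round(2),st['wrist_torque'].round(2),st['clock'])
s=env.snapshot('side');t=env.snapshot('top');w=wsnap();pickle.dump((s,t,w),open('p.pkl','wb'))
a=cv2.resize(s['img'][100:220,260:440],None,fx=2.2,fy=2.2)
b=cv2.resize(w['img'],None,fx=.62,fy=.66);
save('place',np.hstack([a,b]) if a.shape[0]==b.shape[0] else np.hstack([a,cv2.resize(b,(396,a.shape[0]))]))
E
```

```text
True [ 0.54356835 -0.25550316  0.21017647] [-0.28  0.91  6.57] [0.03 0.01 0.03] 28.35
```

View pics/place.png

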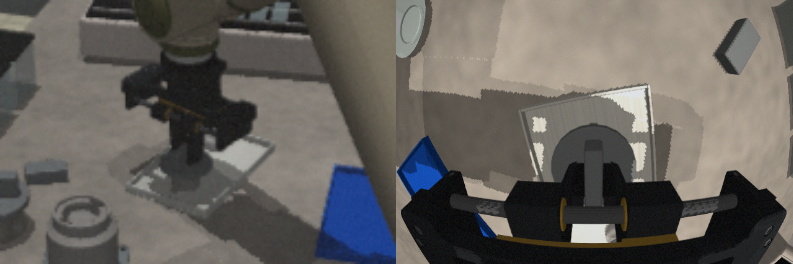

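Contact came at exactly the expected height (0.2102). The cap sits inside the tray's near half, clear of the walls. I'll release and retreat.

```bash
python3 - <<'E'
from h import *
p=np.array(env.state()['tool_pos'])
env.line_to(p+[0,0,.0002],rate=.01)
env.command_gripper(.014,5);env.command_gripper(.03,5);env.sleep(.2)
env.line_to(p+[0,0,.06],rate=.05)
env.line_to(p+[0,0,.2],rate=.12);env.sleep(.3)
w=wsnap();s=env.snapshot('side')
print(env.state()['clock'],env.state()['contact_force'].round(1))
a=cv2.resize(s['img'][100:280,220:400],None,fx=2,fy=2)
save('done',np.hstack([a,cv2.resize(w['img'],(430,360))]))
E
```

```text
32.675 [ 0.2 -0.6 -0.4]
```

View pics/done.png

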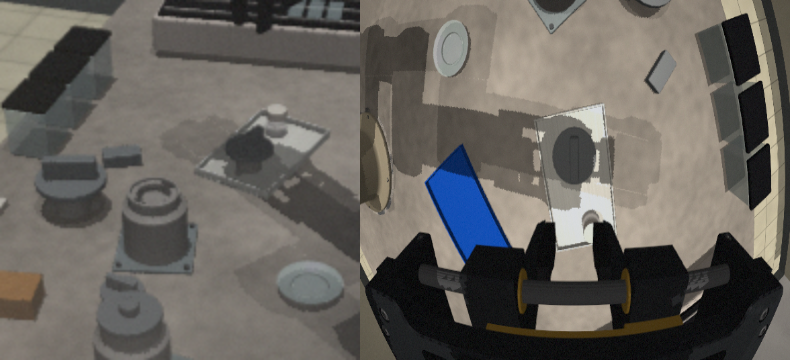

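The cap stands upright in the tray at (573,155), clear of the pot at (590,220). The reservoir is open, and the robot touches nothing.

```bash
python3 -c "
from station import env
print(env.close_job())"
```

```text
the job is handed in; nothing more can be done
None
```

The reservoir is open: the cap was pressed to its stop, turned about 52° anticlockwise and lifted out, and now stands upright on the metal tray's floor clear of the pot; the job was handed in at about 33 s.

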